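# Open the folding stand and set the multimeter up on it

### The job

Swing the wire back rest of the small folding stand up and back until it clicks home, and let go of it. Then set the multimeter on the opened stand, gently: lower end on the base plate close behind the two front tabs, back leaning on the rest, display at the top, central and square to the stand. Leave everything else on the bench where it is.

Things in the scene. Friction and masses are not known exactly. Their poses are not given: they have to be found in the camera images.
- stand: Folding meter stand of black steel, fixed to the bench, front roughly to the robot's right. Base plate 150 (its x) by 130 (y) by 8 mm thick; origin at the centre of its underside; x points from front to back, z up. Two upright front tabs, x -75 to -69 mm, |y| 22 to 42 mm, tops 22 mm above the bench; open between them. Hinge cheeks at x 3 to 27, |y| 56 to 61 mm, tops 54 mm above the bench.
- stand_hinge (a point): Middle of the back rest's hinge line, which runs along the stand's y at x = 15, z = 22 mm in the stand's frame; axes as the stand's. The rest is a U-shaped bail of bright 8 mm steel rod: arms 70 mm long at y = +-48 mm, a cross bar between their ends.
- back_rest (a joint): Swing of the wire back rest, rad. 0: folded flat, bar towards the tabs; grows as the bar rises and goes over backwards; 1.92: end stop. Bar at x = 15 - 70 cos q, z = 22 + 70 sin q mm in the stand's frame. Stays where left (under 2 N at the bar moves it); from about 1.55 a spring detent resists, up to about 4.5 N there, until 1.74; beyond, it snaps to the end and holds. Starts at 0.15 to 0.6.
- rest_bar (a point): Middle of the back rest's cross bar, on the rod's axis (rod 8 mm thick, bar 96 mm long along the stand's y; it can turn between the fingers).
- meter: Compact multimeter, grey with black ends: box 155 (its x) by 66 (y) by 34 mm thick (z), edges rounded 5 mm, 0.2 to 0.35 kg, loose, face up on the bench, display end roughly to the robot's left. Origin at the centre of its back (underside); x points to the display end, z out of the face. Round dial on the face (5 mm proud, seen only). On the stand its x axis leans 42 degrees above level.
- meter_heel (a point): Middle of the meter's lower back edge (its x = -77.5, y = 0, z = 0 mm). On the opened stand it rests on the plate, z = 8 mm in the stand's frame: at x = -56 mm the lower end face touches the tabs' inner top edges (further forward it rides up on them); a few mm behind is as good. The cross bar touches the back about 124 mm up from the heel.
- adapter: Black power adapter, 108 by 48 by 32 mm, loose bystander lying between the stand and the meter; origin at the centre of its underside.
- carton: Cardboard instrument box 90 by 170 by 60 mm, loose bystander on the right of the bench; origin at the centre of its underside.
- screwdriver: Screwdriver about 200 mm long lying across the far side of the bench, loose bystander.
- power_supply: Bench power supply 130 mm wide, 200 mm deep, 150 mm high at the left of the bench, fixed bystander; origin at the centre of its underside.
There are look-alikes about, which are no part of the job. What is shaped like the meter but red is not meant.

How it is judged:
On the way:
1. the back rest is clicked home at its end (past 1.85 rad) and let go, with the stand still empty (value of joint back_rest above 1.85 rad and contact force between the fingers and stand below 0.2 N and contact force between meter and stand below 0.1 N), for 0.2 s.
At the end, for the whole second after the job is handed in: Back rest seated (past 1.85 rad). Meter released, at rest, display end up, face out: heel on the plate (4-12.5 mm above bench) behind the tabs (stand x -68 to -36 mm), within 15 mm of the middle line, long axis 34-50 deg above level, cross axis within 8 deg of the stand's (value of joint back_rest above 1.85 rad and x of meter_heel in the frame of stand between -0.068 and -0.036 m and y of meter_heel in the frame of stand between -0.015 and 0.015 m and z of meter_heel in the frame of stand between 0.004 and 0.0125 m and angle between meter's own x axis and vertical between 0.7 and 0.97 rad and angle between meter's own z axis and vertical below 0.9 rad and angle between the y axis of meter and the y axis of stand, either way round below 0.14 rad and linear speed of meter below 0.01 m/s and contact force between the fingers and meter below 0.1 N); the robot touches nothing.
It fails at once if the adapter, the carton or the screwdriver is moved by more than 20 mm (distance of any of adapter, carton, screwdriver from where it was at the start of the episode above 0.02 m).
It fails at once if the power supply is struck (over 10 N) (contact force between anything else and power_supply above 10 N).
It fails at once if the meter is dropped or banged on to the stand (over 100 N; a drop of about 10 mm gives 80 N) (contact force between meter and stand above 100 N).
It also fails if it takes over 64 s, if anything falls off the work surface, if the arm or the gripper's body presses on something with over 40 N, if the wrist force passes 120 N, or if a joint passes its speed limit or range.

### The arm

A 6-joint arm with a two-finger parallel gripper is mounted at the origin on the work surface. World frame = base frame: x ahead of the robot, y to its left, z up, the work surface at z = 0. Lengths are in m, angles in rad, forces in N, time in s.
With the tool pointing down it reaches from about 0.25 to 0.775 m from the base axis. Payload 4 kg.
Tool frame: the origin (TCP) lies at the very end of the fingers, on their centre line; the grasp point (between the pads) lies 19 mm behind it; z points along the fingers, y is the direction in which the jaws open and shut (so a half turn about z gives the same grasp; the last joint's range is limited). The gripper opens to 94 mm and grips with 3 to 60 N. Pads are 16 mm wide; open, the fingers measure 119 mm over their backs; the gripper's body (75 mm by 177 mm) begins 78 mm behind the grasp point.
Start: joints at [-1.344, 0.087, 1.371, -0, 1.684, -0.103], TCP at [0.178, -0.52, 0.206] pointing down, gripper open.
Joint ranges: [-3.1, 3.1], [-0.76, 2.03], [0.27, 2.55], [-1.08, 4.22], [0.17, 2.65], [-2.57, 2.57]. Speed limits (rad/s): [2.79, 2.79, 3.14, 3.14, 3.14, 3.14].

### API

Orientations are given as [roll, pitch, yaw] about the fixed x, y, z axes, in that order (R = Rz(yaw) Ry(pitch) Rx(roll)).
In Python, from bench import robot, snapshot, models gives the robot as it stands.
- The arm moves only by the tool arm_command, never from a script. Its argument "commands" is text: rows parted by semicolons, each of 7 numbers parted by spaces: the shift along the tool's x, y, z in mm, then the turn, a rotation vector about the tool's x, y, z in degrees, then the opening, from 0 (shut) to 1 (fully open). In form: tx ty tz rx ry rz hand; .... A call has 1 to 12 rows; each row shifts and turns the pose as measured when the row begins, along the tool's axes as they then stand; what a row does not reach is not made up. A row lasts 1/8 s, in which the tool goes at most 62.5 mm and 10.7 degrees, less where a joint would pass 70% of its speed; a pose out of reach is approached as far as the arm can. A call is refused whole if a number of a shift passes 62.5 or a number of a turn 10.7, either way. A call with a gripper value outside its range is refused whole. The fingers move at their own pace and stop on an object; the grip force is fixed at half the most. Time passes only in rows, so rows that do not move let the fingers close. It gives the time, the measured TCP pose, the force and the opening at its end, in the units of the state.
- robot.get_obs(): the state, without advancing time (a new reading comes with each control period).
- snapshot(name): name is "scene" or "top" or "wrist"; returns a dict with "img" (480x640x3 uint8, blue, green, red), "camera_matrix" (3x3 intrinsics, pixels), "dist" ([k1, k2, p1, p2, k3] as OpenCV has them; the pictures are not rectified), "origin" and "rotation" of the camera in the world. Camera axes: x right, y down, z forward; pixel columns grow to the right and rows downward; lengths in m; the calibration is good to about 2 mm. A picture is of the moment at which its call begins. There is no depth.
- robot.close_job(): hands the job in, once; it reports no verdict.
Trained networks look in a picture, given as the dict that the camera call returned (one of the last four; its "shot" number tells which), for a name from the list of things; names that differ only in an ending like _2 or _b are one class to them, and where a whole thing is asked for, a point or a joint stands for the part that bears it (a point fixed in the world has none). Each returns a list of dicts, best first, with "conf" (0 to 1); they miss things now and then, are a little off and sometimes report something else, mostly with a low value. They report only what shows in the picture. A call takes as long as a camera call. They do not tell look-alikes from the thing itself.
- models.spot_in(query, picture): "bbox" ([left, top, width, height] as shares, 0 to 1, of the picture: columns of its width, rows of its height, round what is visible of it).
- models.tip_of(query, picture): "centre" ([column, row] as shares, 0 to 1, of the picture: columns of its width, rows of its height: a listed point, or the origin of a listed thing).
The state is a dict: "time": time; "joint_positions": joint angles; "qvel": joint speeds; "joint_torque": joint torques, N m; "tool_pos": TCP position; "ee_rot": TCP orientation; "wrist_force": force on the tool from outside, world axes, zero at the start; "wrist_torque": the same for the moment, N m; "width": finger opening in m.
Only numpy, scipy, OpenCV 4.12 (cv2) and the standard library are available. Lean on these libraries where they do the work, as an engineer would, in place of code of your own. Each camera call takes 0.05 s, during which the arm holds its last target. There are 200 camera calls.

## Working session

There is one attempt and no reset: what is moved stays moved. The work goes in short steps, Python scripts to look and compute and a tool call to move; the robot and the scene stay as the last step left them, time stands still between calls to the robot, and variables do not carry over. Pictures are saved under pics/ and viewed, about 8 in all and at most 12, crops included, and the job is handed in when it is done.

Besides the shell and the picture viewer there is one more tool, called after "Call:" as name(argument=value, ...) on one line, values as JSON. arm_command: Moves the arm, as the interface text tells. Its arguments: {"type":"object","properties":{"commands":{"type":"string"}},"required":["commands"]}

```bash
mkdir -p pics; ls; cat > h.py <<'E'
import numpy as np, cv2
from bench import robot, snapshot, models
from scipy.spatial.transform import Rotation as R
def ray(p,uv):
    q=cv2.undistortPoints(np.array([[uv]],float),np.array(p["camera_matrix"]),np.array(p["dist"],float))[0,0]
    return np.array(p["origin"]),np.array(p["rotation"])@np.array([q[0],q[1],1])
def at(p,uv,z):
    o,d=ray(p,uv); return o+d*(z-o[2])/d[2]
def proj(p,X):
    Rm=np.array(p["rotation"]); rv=cv2.Rodrigues(Rm.T)[0]
    return cv2.projectPoints(np.atleast_2d(np.array(X,float)),rv,-Rm.T@np.array(p["origin"]),np.array(p["camera_matrix"]),np.array(p["dist"],float))[0][:,0]
def tri(obs):
    A=np.zeros((3,3));b=np.zeros(3)
    for p,uv in obs:
        o,d=ray(p,uv);d=d/np.linalg.norm(d);M=np.eye(3)-np.outer(d,d);A+=M;b+=M@o
    return np.linalg.solve(A,b)
E
python3 - <<'E'
from h import *
np.set_printoptions(precision=3,suppress=True)
for n in ("top","scene"):
    p=snapshot(n); cv2.imwrite(f"pics/{n}0.png",p["img"]); print(n,np.array(p["origin"]))
    for q in ("stand","stand_hinge","rest_bar","meter","meter_heel","adapter","carton","power_supply"):
        for r in models.tip_of(q,p)[:2]:
            uv=np.array(r["centre"])*[640,480]; print(q,round(r["conf"],2),uv.round(1),at(p,uv,0.0))
print(robot.get_obs())
E
```

```text
pics
top [0.4   0.019 1.629]Traceback (most recent call last):
  File "<stdin>", line 7, in <module>
  File "h.py", line 8, in at
    o,d=ray(p,uv); return o+d*(z-o[2])/d[2]
                                       ~^^^
IndexError: invalid index to scalar variable.
```

```bash
python3 - <<'E'
import re
s=open('h.py').read()
s=s.replace('np.array(p["rotation"])@','rot(p)@').replace('Rm=np.array(p["rotation"])','Rm=rot(p)')
s=s.replace('def ray','def rot(p):\n    r=np.array(p["rotation"],float)\n    return r if r.ndim==2 else R.from_euler("xyz",r).as_matrix()\ndef ray',1)
open('h.py','w').write(s)
E
python3 - <<'E'
from h import *
np.set_printoptions(precision=3,suppress=True)
for n in ("top","scene"):
    p=snapshot(n); cv2.imwrite(f"pics/{n}0.png",p["img"]); print(n,np.array(p["origin"]),p["rotation"])
    for q in ("stand","stand_hinge","rest_bar","meter","meter_heel","adapter","carton","power_supply"):
        for r in models.tip_of(q,p)[:2]:
            uv=np.array(r["centre"])*[640,480]; print(q,round(r["conf"],2),uv.round(1),at(p,uv,0.0))
print(robot.get_obs())
E
```

```text
top [0.4   0.019 1.629] [-2.99   0.005 -1.555]
stand 0.91 [383.8 251.5] [ 0.609 -0.164  0.   ]
stand_hinge 0.94 [378.2 256.4] [ 0.595 -0.148  0.   ]
rest_bar 0.59 [401.2 259.9] [ 0.585 -0.214  0.   ]
meter 0.91 [211.2 216.3] [0.705 0.337 0.   ]
meter 0.82 [267.9 267.7] [0.557 0.168 0.   ]
meter_heel 0.92 [293.3 263.2] [0.572 0.095 0.   ]
meter_heel 0.86 [194.3 233.3] [0.654 0.384 0.   ]
adapter 0.75 [323.9 278.9] [0.528 0.007 0.   ]
adapter 0.46 [402. 258.] [ 0.591 -0.216  0.   ]
carton 0.82 [479.4 243.5] [ 0.636 -0.442  0.   ]
power_supply 0.83 [135.9 283.1] [0.506 0.548 0.   ]
power_supply 0.44 [323.6 280. ] [0.525 0.008 0.   ]
scene [1.621 0.08  0.91 ] [-2.284  0.002  1.605]
stand 0.68 [251.5 244.5] [ 0.595 -0.155 -0.   ]
stand_hinge 0.82 [254.7 239.3] [ 0.572 -0.149  0.   ]
rest_bar 0.53 [229.9 225.7] [ 0.511 -0.234 -0.   ]
meter 0.6 [423.8 277.4] [0.714 0.328 0.   ]
meter 0.59 [357.4 242.8] [0.578 0.152 0.   ]
meter_heel 0.98 [336.6 242.9] [0.58  0.091 0.   ]
meter_heel 0.82 [434.9 259.3] [0.642 0.368 0.   ]
adapter 0.85 [304.1 229.1] [ 0.52  -0.007  0.   ]
carton 0.63 [152.6 252.8] [ 0.64  -0.436  0.   ]
power_supply 0.86 [481.9 232.3] [0.518 0.529 0.   ]
{'time': 1.0, 'joint_positions': array([-1.344,  0.087,  1.371,  0.   ,  1.684, -0.103]), 'qvel': array([0.002, 0.   , 0.   , 0.   , 0.001, 0.001]), 'joint_torque': array([ -0.   , -34.005, -30.261,   0.072,   0.024,  -0.   ]), 'tool_pos': array([ 0.178, -0.52 ,  0.206]), 'ee_rot': array([ 3.141, -0.   ,  0.33 ]), 'wrist_force': array([ 0.497, -0.744, -0.302]), 'wrist_torque': array([ 0.016,  0.05 , -0.001]), 'width': 0.09416709626881885}
```

View pics/top0.png

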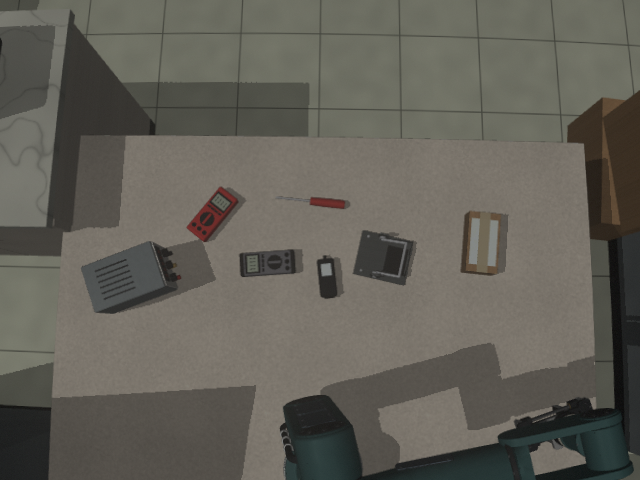

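View pics/scene0.png

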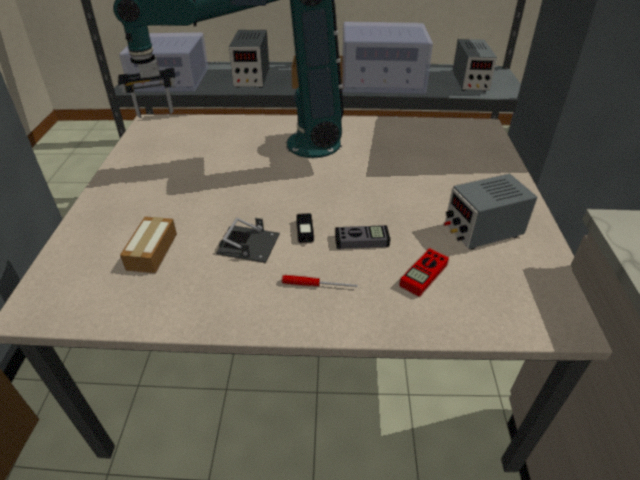

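Call:
arm_command(commands="0 0 -40 0 0 0 1;40 -21 -10 0 0 0 1;40 -21 -10 0 0 0 1;40 -21 -10 0 0 0 1;40 -21 -10 0 0 0 1;40 -21 -10 0 0 0 1;40 -21 -10 0 0 0 1;40 -21 -10 0 0 0 1;40 -21 -10 0 0 0 1;40 -21 -10 0 0 0 1;40 -21 0 0 0 9.5 1;0 0 0 0 0 9.5 1")

```text
time: 2.5
tool_pos: [0.4986, -0.1823, 0.34]
ee_rot: [-3.14, -0.004, -0.015]
wrist_force: [-0.5, -0.4, 0.4]
width: 0.0943
```

```bash
python3 - <<'E'
from h import *
np.set_printoptions(precision=3,suppress=True)
p=snapshot("wrist"); cv2.imwrite("pics/w1.png",p["img"]); print(p["origin"],p["rotation"],p["camera_matrix"])
print(robot.get_obs())
for q in ("stand","stand_hinge","rest_bar","meter","meter_heel","adapter"):
    for r in models.tip_of(q,p)[:2]:
        uv=np.array(r["centre"])*[640,480]; print(q,round(r["conf"],2),uv.round(1),at(p,uv,0.0))
E
```

```text
[ 0.583 -0.184  0.52 ] [ 2.853  0.001 -1.585] [[378.416   0.    313.357]
 [  0.    378.416 244.963]
 [  0.      0.      1.   ]]
{'time': 2.55, 'joint_positions': array([-0.461,  0.054,  1.14 ,  0.002,  1.944,  1.13 ]), 'qvel': array([-0.037, -0.014,  0.008, -0.01 ,  0.004, -0.283]), 'joint_torque': array([  0.613, -31.685, -29.637,   0.132,  -0.075,   0.362]), 'tool_pos': array([ 0.498, -0.183,  0.34 ]), 'ee_rot': array([-3.141, -0.004, -0.02 ]), 'wrist_force': array([-0.698, -0.014,  0.581]), 'wrist_torque': array([ 0.075,  0.06 , -0.045]), 'width': 0.09423221105563882}
stand 0.61 [298.8 131.4] [ 0.586 -0.165  0.   ]
stand_hinge 0.65 [289.2 123.8] [ 0.596 -0.152  0.   ]
rest_bar 0.72 [338.4 134.5] [ 0.581 -0.217  0.   ]
meter 0.86 [ 57.5 148.4] [0.571 0.165 0.   ]
meter_heel 0.6 [111.8 143.8] [0.575 0.088 0.   ]
meter_heel 0.19 [504.9  92.5] [ 0.633 -0.434  0.   ]
adapter 0.79 [181.3 177.7] [ 0.528 -0.002  0.   ]
```

View pics/w1.png

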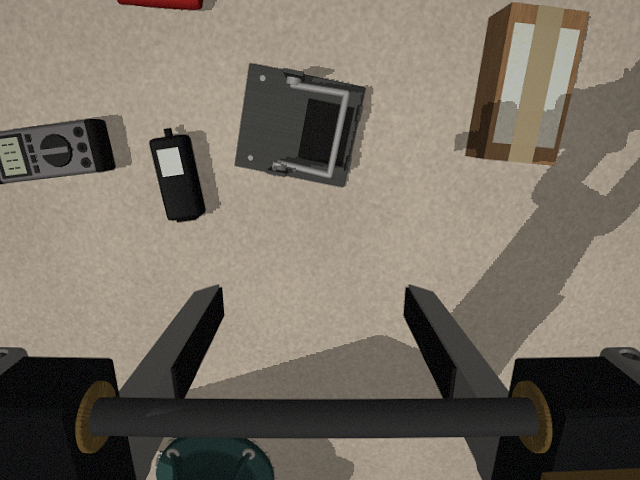

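```bash
cat >> h.py <<'E'
def S2W(s,P):
    P=np.atleast_2d(P); c,n=np.cos(s[2]),np.sin(s[2])
    return np.c_[s[0]+c*P[:,0]-n*P[:,1],s[1]+n*P[:,0]+c*P[:,1],P[:,2]]
E
python3 - <<'E'
from h import *
from scipy.optimize import least_squares
np.set_printoptions(precision=4,suppress=True)
p=snapshot("wrist"); im=p["img"]
g=cv2.cvtColor(im,cv2.COLOR_BGR2GRAY)
uv=np.array([[250,64],[235,166],[345,187],[365,88],[347,93],[331,176]],float)
def P(q):
    b=[.015-.070*np.cos(q),0,.022+.070*np.sin(q)]
    return np.array([[.075,-.065,.008],[.075,.065,.008],[-.075,.065,.008],[-.075,-.065,.008],[b[0],-.048,b[2]],[b[0],.048,b[2]]])
# far side = larger world x ; stand y points to -x world when stand x = +y
f=lambda s:(proj(p,S2W(s,P(s[3])))-uv).ravel()
r=least_squares(f,[.59,-.16,1.4,.4]);print(r.x,r.fun.reshape(-1,2))
s=r.x
for n,pt in (("hinge",[.015,0,.022]),("bar",P(s[3])[4:].mean(0)),("barend",[.015-.07*np.cos(1.92),0,.022+.07*np.sin(1.92)])): print(n,S2W(s,pt))
v=im.copy()
for u in proj(p,S2W(s,P(s[3]))): cv2.circle(v,tuple(int(round(a)) for a in u),2,(0,0,255),-1)
cv2.imwrite("pics/fit1.png",cv2.resize(v[40:210,210:400],None,fx=4,fy=3.5))
t=snapshot("top"); 
print("top hinge",proj(t,S2W(s,[.015,0,.022])),"bar",proj(t,S2W(s,P(s[3])[4:].mean(0))))
E
```

```text
[ 0.5884 -0.1684  1.3689  0.3884] [[-0.7901 -0.6286]
 [ 0.0943  0.8034]
 [-0.0547  0.7929]
 [ 1.389  -0.7595]
 [-0.1317  0.9533]
 [-0.4717 -1.0137]]
hinge [[ 0.5914 -0.1537  0.022 ]]
bar [[ 0.5784 -0.2171  0.0485]]
barend [[ 0.5962 -0.1302  0.0878]]
top hinge [[381.0699 256.6636]] bar [[404.8531 260.5004]]
```

View pics/fit1.png

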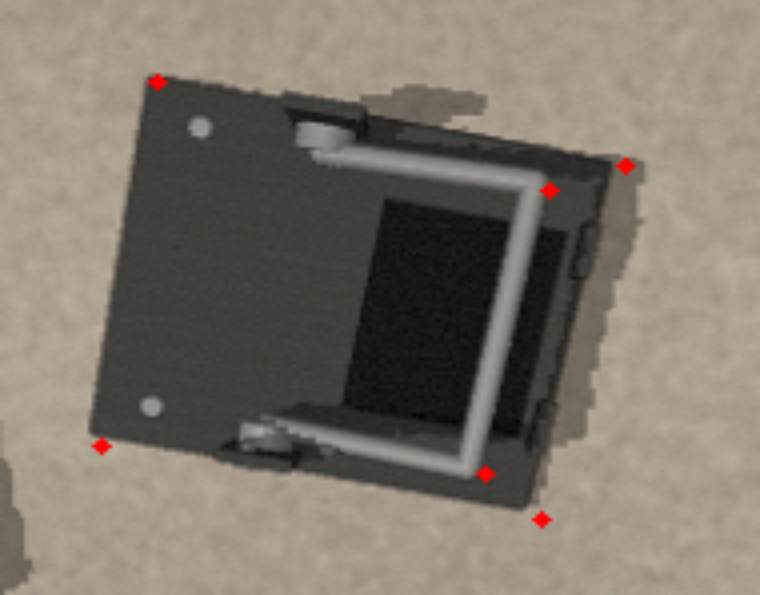

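```bash
python3 - <<'E'
from h import *
from scipy.optimize import least_squares
np.set_printoptions(precision=4,suppress=True)
p=snapshot("wrist"); print(p["origin"],robot.get_obs()["tool_pos"],robot.get_obs()["ee_rot"])
cv2.imwrite("pics/w2.png",p["img"])
uv=np.array([[247.3,61.4],[233,162.9],[341.5,185.1],[362.8,85.7],[343.2,93.1],[327.5,172.3]],float)
def P(q):
    b=[.015-.070*np.cos(q),0,.022+.070*np.sin(q)]
    return np.array([[.075,-.065,.008],[.075,.065,.008],[-.075,.065,.008],[-.075,-.065,.008],[b[0],-.048,b[2]],[b[0],.048,b[2]]])
f=lambda s:(proj(p,S2W(s,P(s[3])))-uv).ravel()
r=least_squares(f,[.59,-.16,1.4,.4]);print(r.x,r.fun.reshape(-1,2))
s=r.x
for n,pt in (("hinge",[.015,0,.022]),("bar",P(s[3])[4:].mean(0)),("barend",[.015-.07*np.cos(1.92),0,.022+.07*np.sin(1.92)])): print(n,S2W(s,pt))
for q in ("rest_bar","stand_hinge"):
  for n in ("top","scene"):
    t=snapshot(n); pt=P(s[3])[4:].mean(0) if q=="rest_bar" else [.015,0,.022]
    print(n,q,proj(t,S2W(s,pt)),[np.array(x["centre"])*[640,480] for x in models.tip_of(q,t)[:1]])
E
```

```text
[ 0.5813 -0.1868  0.5207] [ 0.4966 -0.1852  0.3405] [-3.1412 -0.0042 -0.0143]
[ 0.5913 -0.1646  1.3606  0.3742] [[-0.7878 -0.8518]
 [-1.2046  1.2579]
 [ 0.1975  0.9447]
 [ 0.9151 -0.2898]
 [ 0.9213 -1.1628]
 [-0.1511  0.602 ]]
hinge [[ 0.5944 -0.1499  0.022 ]]
bar [[ 0.5808 -0.2136  0.0476]]
barend [[ 0.5994 -0.1265  0.0878]]
top rest_bar [[403.5424 259.6416]] [array([324.224, 276.72 ])]
scene rest_bar [[230.4503 228.3536]] [array([230.4  , 228.096])]
top stand_hinge [[379.7417 255.5703]] [array([377.216, 255.12 ])]
scene stand_hinge [[252.6623 238.6595]] [array([253.376, 237.984])]
```

```bash
cat > go.py <<'E'
# usage: go.py x y z roll pitch yaw -> shift (mm) and turn (deg) left, in tool axes
from h import *; import sys
a=[float(x) for x in sys.argv[1:]]; o=robot.get_obs()
Rc=R.from_euler("xyz",o["ee_rot"]); 
print("pos",np.round(o["tool_pos"],4),"rot",np.round(o["ee_rot"],4),"w",round(o["width"],4),"F",np.round(o["wrist_force"],1),"t",o["time"])
print("shift",np.round(Rc.inv().apply(np.array(a[:3])-o["tool_pos"])*1e3,1),"turn",np.round((Rc.inv()*R.from_euler("xyz",a[3:])).as_rotvec(degrees=True),1))
E
```

Call:
arm_command(commands="20 7 44 0 0 0 1;20 7 44 0 0 0 1;20 7 44 0 0 0 1;20 7 44 0 0 0 1;5 0 24 0 0 0 1;0 0 0 0 0 5.5 1;0 0 0 0 0 5.5 1")

```text
time: 4.28
tool_pos: [0.5861, -0.215, 0.1353]
ee_rot: [-3.141, -0.006, -0.211]
wrist_force: [0.5, -1.0, 0.9]
width: 0.0939
```

```bash
python3 go.py 0.581 -0.213 0.028 3.1416 0 -0.21
```

```text
pos [ 0.5861 -0.215   0.1353] rot [-3.1411 -0.0062 -0.2108] w 0.0939 F [ 0.5 -1.   0.9] t 4.275
shift [ -6.   -0.9 107.2] turn [-0.  -0.4 -0. ]
```

Call:
arm_command(commands="-3 0 40 0 0 0 0.6;-3 0 40 0 0 0 0.6;0 0 22 0 0 0 0.6;0 0 4 0 0 0 0.6;0 0 0 0 0 0 0;0 0 0 0 0 0 0;0 0 0 0 0 0 0;0 0 0 0 0 0 0")

```text
time: 5.28
tool_pos: [0.5842, -0.2151, 0.031]
ee_rot: [3.14, -0.015, -0.211]
wrist_force: [-0.3, -0.3, -0.2]
width: 0.0197
```

```bash
python3 - <<'E'
from h import *
p=snapshot("wrist"); cv2.imwrite("pics/w3.png",p["img"]); print(robot.get_obs())
E
```

```text
{'time': 5.325, 'joint_positions': array([-0.44495653,  0.3271495 ,  1.43977244,  0.00193503,  1.36007918,
        1.33610366]), 'qvel': array([-0.00035913,  0.00219054,  0.00639803,  0.00129384, -0.00132871,
       -0.00040587]), 'joint_torque': array([-2.38168133e-03, -4.14649057e+01, -2.77428246e+01,  3.81783885e-02,
       -9.33816936e-02,  1.25901097e-04]), 'tool_pos': array([ 0.58427296, -0.2151697 ,  0.03102313]), 'ee_rot': array([ 3.14004543, -0.01463252, -0.21064347]), 'wrist_force': array([0.56819111, 0.2954001 , 0.28059518]), 'wrist_torque': array([ 0.11823077,  0.01436497, -0.00917981]), 'width': 0.015848022159408583}
```

View pics/w3.png

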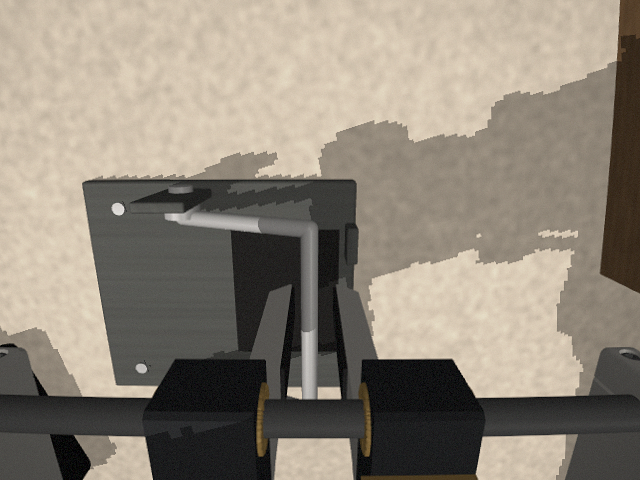

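Call:
arm_command(commands="0 0 0 0 0 0 0;0 0 0 0 0 0 0;0 -4 -8 0 0 0 0;0 -6 -9 0 0 0 0;0 -7 -8 0 0 0 0;0 -8 -7 0 0 0 0;0 -9 -5.5 0 0 0 0;0 0 0 0 0 0 0")

```text
time: 6.32
tool_pos: [0.592, -0.1791, 0.0705]
ee_rot: [3.14, -0.016, -0.21]
wrist_force: [1.4, 0.1, -2.6]
width: 0.0067
```

```bash
python3 - <<'E'
from h import *
s=[.591,-.163,1.361]
o=robot.get_obs()
print(o["width"],o["wrist_force"])
u=np.array([np.cos(s[2]),np.sin(s[2])])
t0=np.array([.5843,-.2152,.0310]); d=o["tool_pos"]-t0
# arc fit: bar start q0 unknown
X=d[:2]@u*1e3; Z=d[2]*1e3; print("dx dz",X,Z, "lateral",d[:2]@[-u[1],u[0]]*1e3)
for q in np.arange(.3,1.6,.1): print(round(q,2), -70*np.cos(q)+70*np.cos(.374)-X, 70*np.sin(q)-70*np.sin(.374)-Z)
p=snapshot("wrist"); cv2.imwrite("pics/w4.png",p["img"])
E
```

```text
0.006675205980465775 [ 1.41250658  0.09393831 -2.57026722]
dx dz 36.89318613487765 39.48064205626793 lateral 0.02946151283402967
0.3 -38.60560033480928 -44.3681562837821
0.4 -36.20631567621882 -37.795286788470335
0.5 -33.162825428342956 -31.494783047781663
0.6 -29.505539139694335 -25.52959761242339
0.7 -25.27099920593104 -19.959332643437488
0.8 -20.501515750318426 -14.83964438710927
0.9 -15.244743874963369 -10.221687076152026
1.0 -9.553207506786627 -6.151601813523108
1.1 -3.4837745958072546 -2.6700555457753907
1.2 2.9029110906160156 0.18816526762997654
1.3 9.543035900262055 2.394502229127646
1.4 16.370253900966297 3.9269103491163477
1.5 23.316349787243965 4.770078312207936
```

View pics/w4.png

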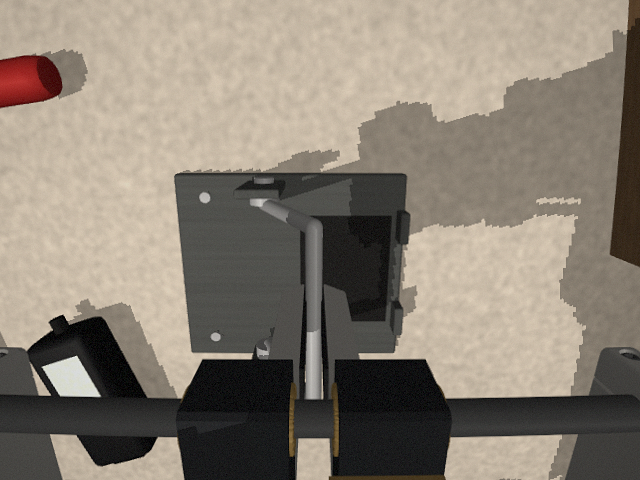

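Call:
arm_command(commands="0 -9.5 -2 0 0 0 0;0 -10 -1.5 0 0 0 0;0 -10.5 -0.5 0 0 0 0;0 -10.5 1.5 0 0 0 0;0 -9 2.5 0 0 0 0;0 -6 2 0 0 0 0;0 0 0 0 0 0 0")

```text
time: 7.25
tool_pos: [0.6038, -0.1269, 0.0737]
ee_rot: [3.13, -0.02, -0.212]
wrist_force: [-0.3, -1.9, 1.9]
width: 0.007
```

```bash
python3 - <<'E'
from h import *
o=robot.get_obs(); u=np.array([np.cos(1.361),np.sin(1.361)])
d=o["tool_pos"]-np.array([.5843,-.2152,.0310]); X=d[:2]@u*1e3-65.2; Z=d[2]*1e3+25.6
print(X,Z,np.arctan2(Z,-X),np.hypot(X,Z),o["wrist_force"],o["width"])
E
```

```text
25.18909827473219 68.29377537201202 1.9241506725697628 72.7910051205295 [-0.32862694 -1.85643661  1.91930895] 0.006974336246632398
```

Call:
arm_command(commands="0 -3 0 0 0 0 0;0 0 0 0 0 0 0.4;0 0 0 0 0 0 0.4;0 0 0 0 0 0 0.4;0 0 -30 0 0 0 0.4;0 0 -45 0 0 0 0.4;0 0 -50 0 0 0 1;0 0 -40 0 0 0 1;0 0 -20 0 0 0 1;0 0 0 0 0 0 1")

```text
time: 8.5
tool_pos: [0.6002, -0.1178, 0.2576]
ee_rot: [3.136, -0.009, -0.21]
wrist_force: [-0.3, -0.4, -0.8]
width: 0.0741
```

```bash
python3 - <<'E'
from h import *
np.set_printoptions(precision=4,suppress=True)
s=[.591,-.163,1.361]
for n in ("top","wrist","scene"):
    p=snapshot(n)
    for q in (1.5,1.75,1.92): print(n,q,proj(p,S2W(s,[.015-.07*np.cos(q),0,.022+.07*np.sin(q)]))[0])
    print([(x["conf"],np.array(x["centre"])*[640,480]) for x in models.tip_of("rest_bar",p)[:1]])
    for q in ("meter","meter_heel","adapter"): print(q,[(round(x["conf"],2),np.array(x["centre"])*[640,480],at(p,np.array(x["centre"])*[640,480],0)) for x in models.tip_of(q,p)[:2]])
    cv2.imwrite(f"pics/{n}5.png",p["img"])
print(robot.get_obs()["tool_pos"],robot.get_obs()["ee_rot"])
E
```

```text
top 1.5 [383.6509 253.0089]
top 1.75 [377.3332 251.635 ]
top 1.92 [373.0931 250.8478]
[(0.43, array([373.184, 251.184]))]
meter [(0.91, array([213.824, 218.112]), array([0.6995, 0.3292, 0.    ])), (0.76, array([270.208, 265.104]), array([0.565 , 0.1612, 0.    ]))]
meter_heel [(0.75, array([293.632, 262.32 ]), array([0.5741, 0.0942, 0.    ])), (0.63, array([194.688, 233.088]), array([0.6546, 0.3833, 0.    ]))]
adapter [(0.79, array([324.8  , 275.184]), array([0.5385, 0.0046, 0.    ]))]
wrist 1.5 [350.6879 225.5399]
wrist 1.75 [331.8812 225.3223]
wrist 1.92 [319.4839 224.556 ]
[(0.89, array([318.528, 223.584]))]
meter [(0.57, array([ 96.128, 279.024]), array([0.5685, 0.163 , 0.    ]))]
meter_heel [(0.87, array([147.52, 264.  ]), array([0.5738, 0.0928, 0.    ]))]
adapter [(0.97, array([233.92 , 280.512]), array([ 0.5308, -0.005 ,  0.    ]))]
scene 1.5 [249.2041 219.2811]
scene 1.75 [255.1402 220.4722]
scene 1.92 [259.1396 221.9592]
[(0.68, array([259.392, 221.616]))]
meter [(0.86, array([359.424, 242.592]), array([0.5768, 0.158 , 0.    ])), (0.68, array([425.792, 275.904]), array([0.7082, 0.3336, 0.    ]))]
meter_heel [(0.75, array([435.904, 260.208]), array([0.6452, 0.3705, 0.    ])), (0.66, array([337.28 , 245.088]), array([0.5898, 0.0936, 0.    ]))]
adapter [(0.85, array([305.984, 231.216]), array([ 0.5299, -0.0005,  0.    ])), (0.37, array([485.632, 233.184]), array([ 0.5219,  0.5394, -0.    ]))]
[ 0.5993 -0.118   0.2556] [ 3.1359 -0.0049 -0.2108]
```

View pics/wrist5.png

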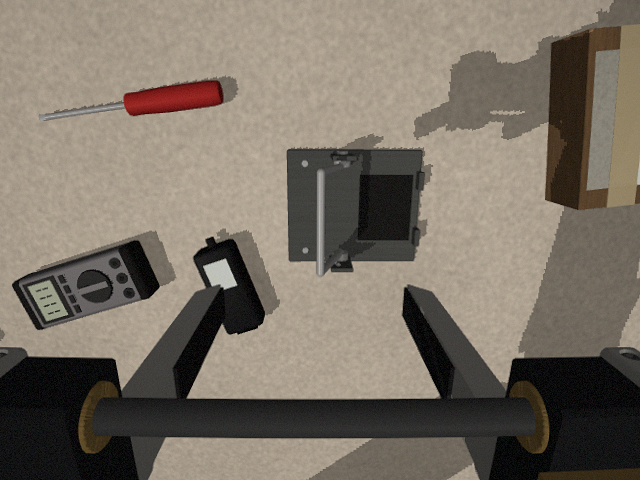

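Call:
arm_command(commands="-16 -42 0 0 0 0 1;-16 -42 0 0 0 0 1;-16 -42 0 0 0 0 1;-16 -42 0 0 0 0 1;-16 -42 0 0 0 0 1;0 0 0 0 0 -10.5 1;0 0 0 0 0 -10.5 1;0 0 0 0 0 -10.5 1;0 0 0 0 0 -10.5 1;0 0 0 0 0 -10.5 1;0 0 0 0 0 -10.5 1;0 0 0 0 0 -10.5 1")

```text
time: 10.75
tool_pos: [0.5644, 0.1116, 0.2548]
ee_rot: [3.133, 0.002, 1.096]
wrist_force: [-0.1, -0.3, -0.2]
width: 0.094
```

Call:
arm_command(commands="0 0 0 0 0 -10.5 1;0 0 0 0 0 -10.5 1;0 0 0 0 0 -10.5 1;0 0 0 0 0 0 1;0 0 0 0 0 0 1")

```text
time: 11.38
tool_pos: [0.5645, 0.1116, 0.2554]
ee_rot: [3.134, 0.006, 1.654]
wrist_force: [-1.2, -0.8, -0.1]
width: 0.0939
```

```bash
python3 - <<'E'
from h import *
np.set_printoptions(precision=4,suppress=True)
p=snapshot("wrist"); cv2.imwrite("pics/w6.png",p["img"]); print(p["origin"])
o=robot.get_obs();print(o["tool_pos"],o["ee_rot"],o["joint_positions"])
for q in ("meter","meter_heel","adapter"): print(q,[(round(x["conf"],2),np.array(x["centre"])*[640,480],at(p,np.array(x["centre"])*[640,480],0)) for x in models.tip_of(q,p)[:2]])
E
```

```text
[0.5571 0.1966 0.4347]
[0.5645 0.1116 0.2554] [3.1341 0.0063 1.6545] [ 0.1006  0.1352  1.22   -0.0065  1.779   0.0155]
meter [(0.78, array([463.488,  10.8  ]), array([0.7052, 0.3279, 0.    ])), (0.75, array([316.992, 158.208]), array([0.5674, 0.1652, 0.    ]))]
meter_heel [(0.76, array([317.824, 221.904]), array([0.5747, 0.0918, 0.    ]))]
adapter [(0.64, array([279.104, 293.376]), array([ 0.5344, -0.0037,  0.    ]))]
```

View pics/w6.png

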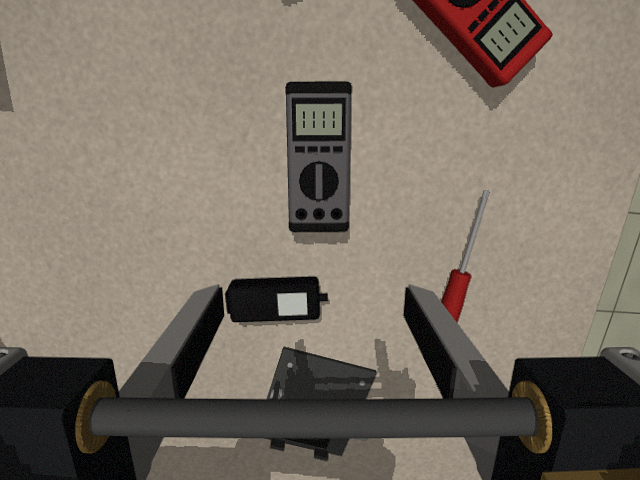

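```bash
python3 - <<'E'
from h import *
np.set_printoptions(precision=4,suppress=True)
p=snapshot("wrist")
g=cv2.cvtColor(p["img"],cv2.COLOR_BGR2GRAY).astype(int)
for r in (95,110,130,160,190,210,225): print(r,g[r,282:294],g[r,344:356])
print(g[76:90,319],g[224:236,319])
c=[at(p,uv,.030) for uv in ((286,85),(352,85),(290,228),(350,228),(319,81),(320,231.5))]
print(np.array(c)); 
for a,b in ((0,1),(2,3),(4,5)): print(np.linalg.norm(c[a]-c[b]))
m=(c[0]+c[1])/2-(c[2]+c[3])/2; print("yaw",np.arctan2(m[1],m[0]),"centre",(c[4]+c[5])/2)
E
```

```text
95 [142 149 154 160  46  68  78  83  88  87  90  91] [ 89  82  86  84  78  68  49  85 141 157 156 158]
110 [151 151 152 154  93  60  71  77  84  94  37  22] [ 21  27  67  82  76  63  48 100 155 150 154 154]
130 [151 156 156 157 165  42  71  77  82  90  52  24] [ 15  46  86  81  65  58  55 114 164 154 154 152]
160 [156 160 161 163 162  94  56  72  81  83  83  88] [ 77  84  81  69  62  59  96 161 156 161 159 155]
190 [159 156 153 155 161 154  67  68  76  82  84  82] [ 80  80  73  63  54  65 115 157 154 151 148 150]
210 [145 147 150 153 158 154 121  53  73  78  83  85] [ 77  80  66  60  52  99 163 157 155 157 152 153]
225 [156 155 151 151 146 152 114   6  17  18  21  24] [ 19  18  10  17  22  93 155 149 148 146 152 153]
[150 152 148 150 146  69  13  21  25  15  25  17  23  19] [ 20  23  21  22  22  24  18  21  88 105 102 104]
[[0.5294 0.2362 0.03  ]
 [0.595  0.2419 0.03  ]
 [0.5435 0.0896 0.03  ]
 [0.6095 0.0952 0.03  ]
 [0.5618 0.2427 0.03  ]
 [0.5769 0.0884 0.03  ]]
0.06582034986501797
0.06628570267398663
0.15503903748033335
yaw 1.668168179934986 centre [0.5693 0.1656 0.03  ]
```

```bash
python3 go.py 0.569 0.166 0.007 3.1416 0 1.668
```

```text
pos [0.5645 0.1116 0.2554] rot [3.1342 0.0063 1.656 ] w 0.0939 F [-0.5  0.3  0.8] t 11.625
shift [ 55.4   7.2 248.1] turn [ 0.4  0.4 -0.7]
```

Call:
arm_command(commands="14 2 40 0.4 0.4 -0.7 1;14 2 40 0 0 0 1;14 2 40 0 0 0 1;13 1 40 0 0 0 1;0 0 40 0 0 0 1;0 0 25 0 0 0 1;0 0 0 0 0 0 1")

```text
time: 12.5
tool_pos: [0.5686, 0.1687, 0.0254]
ee_rot: [3.137, -0.0, 1.664]
wrist_force: [0.5, -0.6, -0.5]
width: 0.0938
```

```bash
python3 go.py 0.569 0.166 0.007 3.1416 0 1.668
```

```text
pos [0.5686 0.1687 0.0254] rot [ 3.1369e+00 -5.0000e-04  1.6642e+00] w 0.0938 F [ 0.5 -0.6 -0.5] t 12.5
shift [-2.7  0.  18.4] turn [ 0.3 -0.  -0.2]
```

Call:
arm_command(commands="-2.5 0 12 0 0 0 1;0 0 6 0 0 0 1;0 0 0 0 0 0 1;0 0 0 0 0 0 0;0 0 0 0 0 0 0;0 0 0 0 0 0 0;0 0 0 0 0 0 0;0 0 0 0 0 0 0")

```text
time: 13.5
tool_pos: [0.5722, 0.1664, 0.0115]
ee_rot: [3.129, -0.001, 1.663]
wrist_force: [0.1, 0.7, -0.7]
width: 0.0657
```

```bash
python3 go.py 0.569 0.166 0.007 3.1416 0 1.668
```

```text
pos [0.5722 0.1664 0.0115] rot [ 3.1287e+00 -1.2000e-03  1.6632e+00] w 0.0657 F [ 0.1  0.7 -0.7] t 13.5
shift [-0.1 -3.3  4.5] turn [ 0.7 -0.1 -0.3]
```

Call:
arm_command(commands="0 0 0 0 0 0 0;0 0 -20 0 0 0 0;0 0 -40 0 0 0 0;0 0 -50 0 0 0 0;0 0 -50 0 0 0 0;0 0 -25 0 0 0 0;-20 -1 0 0 0 0 0;-40 -2 0 0 0 0 0;-40 -2 0 0 0 0 0;-40 -2 0 0 0 0 0;-40 -2 0 0 0 0 0;-40 -2 0 0 0 0 0")

```text
time: 15.0
tool_pos: [0.5726, -0.0647, 0.1845]
ee_rot: [-3.129, 0.0, 1.666]
wrist_force: [0.8, -0.7, -2.2]
width: 0.0656
```

```bash
python3 go.py 0.5906 -0.165 0.15 3.129 -0.742 1.361; python3 -c "
from h import *
p=snapshot('wrist'); cv2.imwrite('pics/w7.png',p['img']); print(robot.get_obs()['joint_positions'])"
```

```text
pos [ 0.5726 -0.0647  0.1845] rot [-3.1291  0.      1.6658] w 0.0656 F [ 0.8 -0.7 -2.2] t 15.0
shift [-101.6    8.8   34.4] turn [-7.8 42.2 16.7]
[-0.21506946  0.16164526  1.33095789 -0.00959112  1.66106029 -0.30553351]
```

View pics/w7.png

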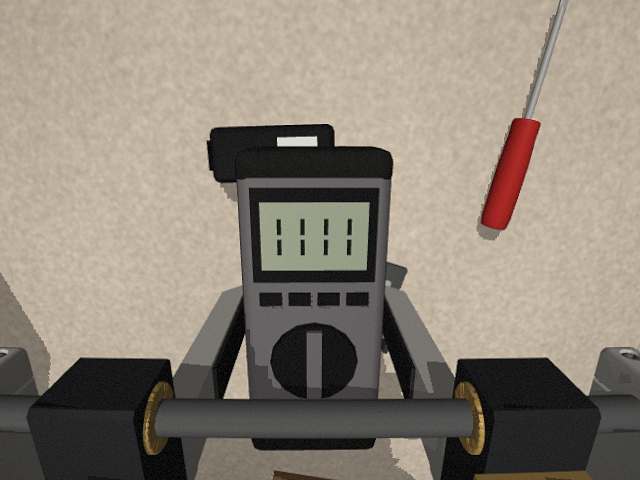

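Call:
arm_command(commands="-40 3 0 0 0 0 0;-40 3 0 0 0 0 0;-20 3 0 0 0 0 0;0 0 0 -0.5 0 8.7 0;0 0 0 -0.5 0 8.7 0;0 0 0 0 8.5 0 0;0 0 0 0 8.5 0 0;0 0 0 0 8.5 0 0;0 0 0 0 8.5 0 0;0 0 0 0 8.5 0 0;0 0 0 0 0 0 0")

```text
time: 16.42
tool_pos: [0.582, -0.1745, 0.1652]
ee_rot: [-3.112, -0.76, 1.322]
wrist_force: [-0.4, 0.5, -2.5]
width: 0.0658
```

```bash
python3 go.py 0.5906 -0.165 0.10 3.1416 -0.742 1.361; python3 -c "
from h import *
print(robot.get_obs()['joint_positions'])"
```

```text
pos [ 0.582  -0.1745  0.1652] rot [-3.1117 -0.7602  1.3217] w 0.0658 F [-0.4  0.5 -2.5] t 16.425
shift [-36.7   7.6  54.8] turn [-0.2 -1.1 -1.6]
[-0.74158163  0.41591981  1.24270409  0.66729975  1.86199559 -0.43278108]
```

Call:
arm_command(commands="-9 3 13 0 -1 -1.5 0;-9 2 14 0 0 0 0;-9 1.5 14 0 0 0 0;-9 1 13 0 0 0 0;0 0 0 0 0 0 0")

```text
time: 17.05
tool_pos: [0.5926, -0.1617, 0.0975]
ee_rot: [-3.141, -0.736, 1.369]
wrist_force: [-0.9, 0.4, -2.6]
width: 0.0657
```

```bash
python3 go.py 0.5906 -0.165 0.0727 3.1416 -0.742 1.361; python3 - <<'E'
from h import *
p=snapshot('scene'); cv2.imwrite('pics/s8.png',cv2.resize(p['img'][140:290,170:350],None,fx=4,fy=4,interpolation=cv2.INTER_CUBIC))
# predicted heel in scene from tool pose
o=robot.get_obs();Rc=R.from_euler('xyz',o['ee_rot'])
hw=o['tool_pos']+Rc.apply([-.078,0,.0115]); s=[.591,-.163,1.361]
c,n=np.cos(s[2]),np.sin(s[2]);d=hw-[s[0],s[1],0]
print("heel stand",np.round([c*d[0]+n*d[1],-n*d[0]+c*d[1],d[2]],4), "px",proj(p,hw))
for n_ in ('scene','top'):
  p=snapshot(n_)
  for r in models.tip_of('meter_heel',p)[:2]: print(n_,r['conf'],np.array(r['centre'])*[640,480])
print(proj(p,hw))
E
```

```text
pos [ 0.5926 -0.1617  0.0975] rot [-3.141  -0.7355  1.3691] w 0.0657 F [-0.9  0.4 -2.6] t 17.05
shift [-19.3  -1.3  16. ] turn [-0.3  0.4  0.3]
heel stand [-0.0488 -0.0023  0.0377] px [[231.57426511 231.5237746 ]]
scene 0.83 [433.472 255.696]
scene 0.7 [233.92  232.416]
top 0.84 [400.192 256.416]
top 0.17 [386.176 251.28 ]
[[402.15977966 259.23292652]]
```

View pics/s8.png

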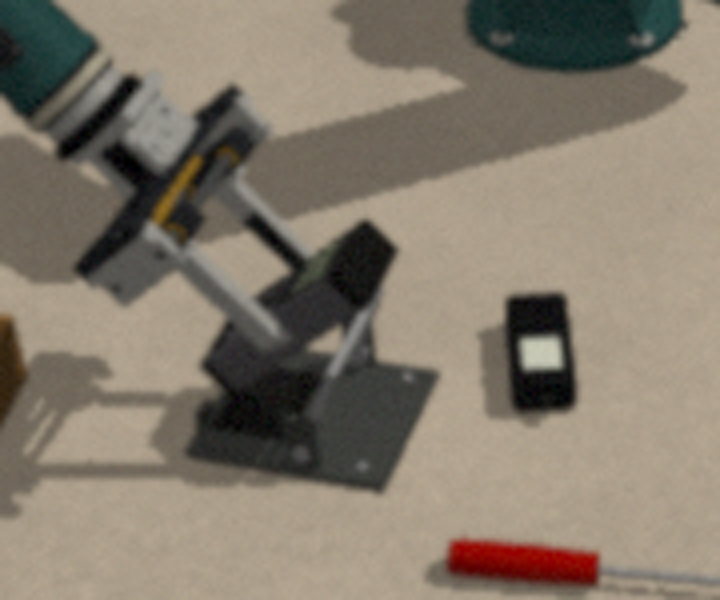

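Call:
arm_command(commands="-5 -0.4 4 0 0.4 0.3 0;-5 -0.4 4 0 0 0 0;-4 -0.3 3 0 0 0 0;0 0 0 0 0 0 0")

```text
time: 17.8
tool_pos: [0.5921, -0.1675, 0.0822]
ee_rot: [3.139, -0.74, 1.365]
wrist_force: [-0.4, -0.0, -1.3]
width: 0.0656
```

```bash
python3 go.py 0.5906 -0.165 0.068 3.1416 -0.742 1.361
```

```text
pos [ 0.5921 -0.1675  0.0822] rot [ 3.1386 -0.7399  1.3647] w 0.0656 F [-0.4 -0.  -1.3] t 17.8
shift [-8.  -2.  11.9] turn [0.  0.1 0.2]
```

Call:
arm_command(commands="-1.6 -0.4 2.4 0 0 0 0;-1.6 -0.4 2.4 0 0 0 0;-1.6 -0.4 2.4 0 0 0 0;0 0 0 0 0 0 0")

```text
time: 18.3
tool_pos: [0.5912, -0.1657, 0.0732]
ee_rot: [3.138, -0.74, 1.365]
wrist_force: [-0.5, -0.9, -2.0]
width: 0.0657
```

```bash
python3 go.py 0.5906 -0.165 0.068 3.1416 -0.742 1.361
```

```text
pos [ 0.5912 -0.1657  0.0732] rot [ 3.1383 -0.74    1.3651] w 0.0657 F [-0.5 -0.9 -2. ] t 18.3
shift [-3.1 -0.8  4.2] turn [0.  0.1 0.2]
```

Call:
arm_command(commands="-0.8 -0.2 1 0 0 0 0;-0.8 -0.2 1 0 0 0 0;0 0 0 0 0 0 0")

```text
time: 18.68
tool_pos: [0.5913, -0.1656, 0.0717]
ee_rot: [3.136, -0.74, 1.367]
wrist_force: [-0.9, -0.9, -1.6]
width: 0.066
```

Call:
arm_command(commands="-0.7 -0.1 0.8 0 0 0 0;-0.7 -0.1 0.8 0 0 0 0;0 0 0 0 0 0 0")

```text
time: 19.05
tool_pos: [0.5915, -0.1657, 0.0711]
ee_rot: [3.133, -0.741, 1.369]
wrist_force: [-1.4, -1.0, -0.6]
width: 0.0656
```

Call:
arm_command(commands="-1 0 1.2 0 0 0 0;-1 0 1.2 0 0 0 0;0 0 0 0 0 0 0")

```text
time: 19.42
tool_pos: [0.5918, -0.166, 0.0697]
ee_rot: [3.13, -0.742, 1.371]
wrist_force: [-1.6, -1.1, 1.1]
width: 0.0657
```

Call:
arm_command(commands="-1 0 1.2 0 0 0 0;-1 0 1.2 0 0 0 0;0 0 0 0 0 0 0")

```text
time: 19.8
tool_pos: [0.5919, -0.1661, 0.0696]
ee_rot: [3.128, -0.743, 1.374]
wrist_force: [-1.1, -1.2, 1.0]
width: 0.0658
```

```bash
python3 - <<'E'
from h import *
s=[.591,-.163,1.361]
p=snapshot('scene'); cv2.imwrite('pics/s9.png',cv2.resize(p['img'][170:280,190:340],None,fx=5,fy=5,interpolation=cv2.INTER_CUBIC))
o=robot.get_obs();Rc=R.from_euler('xyz',o['ee_rot']); print(o['tool_pos'],o['wrist_force'],o['wrist_torque'])
hw=o['tool_pos']+Rc.apply([-.078,0,.0115]);c,n=np.cos(s[2]),np.sin(s[2]);d=hw-[s[0],s[1],0]
print("heel stand",np.round([c*d[0]+n*d[1],-n*d[0]+c*d[1],d[2]],4))
E
```

```text
[ 0.59194553 -0.16608177  0.06949732] [-2.2820417  -3.10712586  4.28463708] [0.02839673 0.07367332 0.18194475]
heel stand [-0.0525 -0.0024  0.0082]
```

View pics/s9.png

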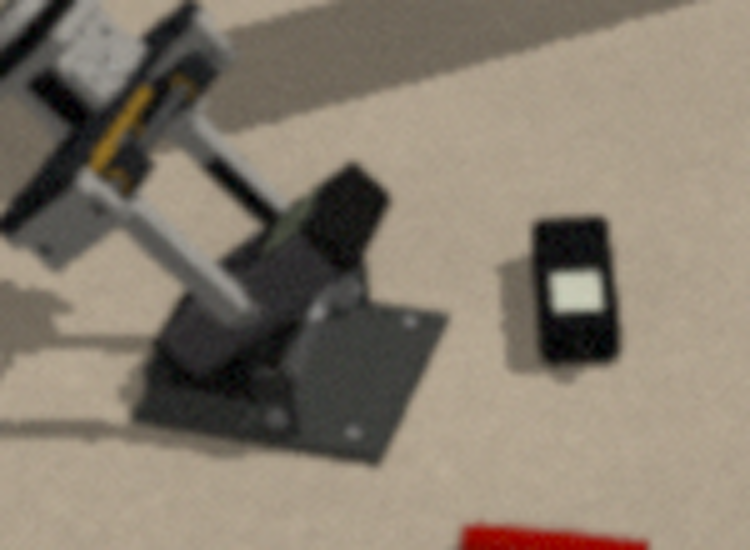

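Call:
arm_command(commands="0 0 0 0 0 0 0.8;0 0 0 0 0 0 0.9;0 0 0 0 0 0 1;0 0 0 0 0 0 1;0 0 0 0 0 0 1")

```text
time: 20.48
tool_pos: [0.5918, -0.1651, 0.0668]
ee_rot: [3.131, -0.743, 1.371]
wrist_force: [-0.7, -0.6, -0.3]
width: 0.0941
```

```bash
python3 - <<'E'
from h import *
p=snapshot('wrist'); cv2.imwrite('pics/w10.png',p['img']); o=robot.get_obs(); print(o['tool_pos'],o['wrist_force'],o['width'])
E
```

```text
[ 0.5917972  -0.16515242  0.06679001] [ 0.66486992 -0.35134694  0.48527257] 0.09385098580436836
```

View pics/w10.png

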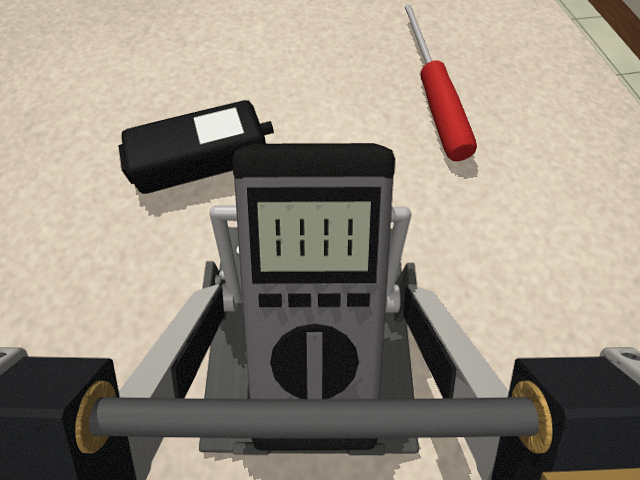

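Call:
arm_command(commands="0 0 -15 0 0 0 1;0 0 -30 0 0 0 1;0 0 -40 0 0 0 1;0 0 -40 0 0 0 1;0 0 -30 0 0 0 1;0 0 0 0 0 0 1;0 0 0 0 0 0 1;0 0 0 0 0 0 1")

```text
time: 21.52
tool_pos: [0.5677, -0.2725, 0.1867]
ee_rot: [3.131, -0.741, 1.371]
wrist_force: [0.7, 0.5, -0.6]
width: 0.0943
```

```bash
python3 - <<'E'
from h import *
np.set_printoptions(precision=1,suppress=True)
s=[.591,-.163,1.361]; a=np.radians(42.5); H=np.array([-.0525,0,.008])
p=snapshot('wrist'); v=p['img'].copy()
ex=np.array([np.cos(a),0,np.sin(a)]);ez=np.array([-np.sin(a),0,np.cos(a)])
for i in (0,.155):
  for j in (-.033,.033):
    u=proj(p,S2W(s,H+i*ex+np.array([0,j,0])+.034*ez))[0]; print(u); cv2.circle(v,tuple(int(x) for x in u),3,(0,0,255),-1)
cv2.imwrite('pics/w11.png',v)
for n in ('wrist','top','scene'):
  q=snapshot(n); print(n,"pred heel",proj(q,S2W(s,H))[0],"pred bar",proj(q,S2W(s,[.015-.07*np.cos(1.92),0,.022+.07*np.sin(1.92)]))[0])
  for k in ('meter_heel','rest_bar'): print(k,[(round(r['conf'],2),np.array(r['centre'])*[640,480]) for r in models.tip_of(k,q)[:2]])
  for k in ('adapter','carton'): print(k,[at(q,np.array(r['centre'])*[640,480],0)*1e3 for r in models.tip_of(k,q)[:1]])
o=robot.get_obs();print(o['tool_pos'],o['wrist_force'],o['time'])
E
```

```text
[346.2 312.9]
[275.2 312.5]
[352.6 140. ]
[271.3 139.3]
wrist pred heel [311.  297.5] pred bar [311.8 176.2]
meter_heel [(0.27, array([315.5, 221.8])), (0.16, array([238.9, 150.1]))]
rest_bar []
adapter [array([530.2,  -1.1,   0. ])]
carton []
top pred heel [401.8 261.5] pred bar [373.1 250.8]
meter_heel [(0.66, array([198. , 235.8])), (0.57, array([395.9, 262.4]))]
rest_bar [(0.46, array([371.9, 245.4])), (0.31, array([383.8, 254.8]))]
adapter [array([531.6,  10.5,   0. ])]
carton []
scene pred heel [231.9 238.6] pred bar [259.1 222. ]
meter_heel [(0.95, array([233. , 243.2])), (0.85, array([435. , 259.6]))]
rest_bar [(0.47, array([259.9, 223. ]))]
adapter [array([519.4, -12.4,   0. ])]
carton [array([ 648.7, -429.2,    0. ])]
[ 0.6 -0.3  0.2] [-0.2 -0.1 -1. ] 22.325
```

```bash
python3 - <<'E'
from h import *
p=snapshot('wrist'); g=cv2.cvtColor(p['img'],cv2.COLOR_BGR2GRAY).astype(int)
for r in (150,170,200,240,280,300): print(r,g[r,264:284],g[r,338:362])
print(g[128:150,311].tolist()); print(g[290:326,300].tolist())
E
```

```text
150 [ 4  0  6  8  4  9  2 11 11  1 12 18 20  5 22 10 13 13 25  9] [ 24  17  13  11  25  19  20   5  11  18  18  16  17   4  13  43 112 160
 160 164 169 168 160 163]
170 [126 130 137 131 131 162 160 167 170 170 137  50  64  64  67  71  74  27
  14  12] [100 103 103 100  14  14  15   4  33  70  63  56  52  42  57 116 168 159
 165 168 174 174 172 166]
200 [77 65 51 70 72 69 69 71 69 69 67 60 53 62 69 70 66 69 21  0] [106 104 100  53   8   0   4  21  54  64  60  52  49  41  52  66  60  61
  62  70  76  83  85  84]
240 [51 49 42 40 41 40 38 41 57 66 67 69 66 51 58 66 63 66 68 65] [63 64 70 65 65 67 63 65 65 59 50 46 42 51 68 64 62 65 58 59 60 61 58 60]
280 [66 70 69 69 67 67 63 64 65 64 46 27 24 25 38 62 62 63 64 64] [63 64 66 64 65 63 58 62 57 51 45 37 36 44 42 42 45 39 39 45 38 44 44 39]
300 [62 70 67 68 65 67 65 68 63 35 23 18 14 24 30 12 15 19 23 23] [33 32 18 34 31 26 24 13 16 17 11 22 37 39 40 44 40 42 39 45 42 43 36 39]
[164, 165, 162, 165, 165, 163, 162, 161, 153, 83, 6, 21, 18, 19, 23, 24, 13, 23, 23, 24, 14, 20]
[33, 31, 46, 62, 64, 66, 61, 58, 61, 52, 35, 22, 25, 22, 18, 6, 11, 10, 17, 5, 32, 44, 41, 40, 39, 38, 36, 43, 41, 28, 55, 95, 106, 105, 106, 108]
```

```bash
python3 -c "
from h import *
print(robot.close_job())"
```

```text
the job is handed in; nothing more can be done
None
```

The back rest is clicked home and the multimeter is set on the opened stand. I handed the job in at about 22.4 s of the 64 s allowed; no verdict was reported.

- **Back rest:** I gripped the cross bar, swung it over to its end stop and released it with the stand still empty. Afterwards the wrist, top and scene cameras all put the bar within about 1 px of where it should be at 1.92 rad.
- **Meter:** I gripped the grey meter across its width, tilted it to 42.5° and lowered it in small steps until the wrist force was about 4 N. I then opened the fingers and backed off about 16 cm.
- **Last checks:** In the wrist picture the meter's outline matches the planned pose within about 3–5 px. That puts the heel about 52 mm in front of the stand's centre and on the plate, a few mm off the middle line, leaning about 42°. The wrist force is about zero.
- **Checks that disagreed:**
    - With the meter in place, the networks' heel and bar points were 1–6 px off in the top and scene pictures. In the wrist picture the heel point was unreliable (confidence 0.27) and the bar was not found.
    - The adapter readings agree to about a centimetre, so I saw no sign that it moved.
    - The carton was found only in the scene picture, also within about a centimetre of its start.
    - I did not measure the screwdriver; it showed in some of the pictures, and the arm was never commanded near it.
    - I had used all 12 picture views, so the final check was by pixel values only.

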